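# Count to the third gap of the divider rack and push the slide case home

## Task

Begin at the end of the divider rack that has the round ball post: with the fingers closed, run a fingertip along the front rail from that end, touching each rail piece in turn, counting the gaps until you reach the third gap. Then push the slide case that lies on the table in front of the rack straight into that third gap, fully home against the back board. Only push the case, do not pick it up, and leave the bottle, the tin and the palette where they are.

Things in the scene. Friction and masses are not known exactly. Their poses are not given: they have to be found in the camera images.
- rack: Fixed plywood divider rack, yaw within 0.15 rad. Origin: middle of the rail's front face, at table level; x points into the gaps, y along the rail to the left. Five rail pieces 60 mm apart leave four gaps 38 mm wide at y = +90, +30, -30, -90 mm. Behind each piece runs a divider 34 mm high: each gap is a straight channel, table as floor, open in front and above, ending at the back board at x = 70 mm.
- rail_1: Rail piece number 1 of five from the rack's left (+y) end, fixed, an aluminium block 20 mm deep (x), 22 mm wide (y), 40 mm high, edges rounded 4 mm. Origin: centre of its underside, at table level; axes as the rack's. Its top is what the fingertip runs over.
- rail_2: Rail piece number 2 of five from the rack's left (+y) end, fixed, an aluminium block 20 mm deep (x), 22 mm wide (y), 40 mm high, edges rounded 4 mm. Origin: centre of its underside, at table level; axes as the rack's. Its top is what the fingertip runs over.
- rail_3: Rail piece number 3 of five from the rack's left (+y) end, fixed, an aluminium block 20 mm deep (x), 22 mm wide (y), 40 mm high, edges rounded 4 mm. Origin: centre of its underside, at table level; axes as the rack's. Its top is what the fingertip runs over.
- rail_4: Rail piece number 4 of five from the rack's left (+y) end, fixed, an aluminium block 20 mm deep (x), 22 mm wide (y), 40 mm high, edges rounded 4 mm. Origin: centre of its underside, at table level; axes as the rack's. Its top is what the fingertip runs over.
- rail_5: Rail piece number 5 of five from the rack's left (+y) end, fixed, an aluminium block 20 mm deep (x), 22 mm wide (y), 40 mm high, edges rounded 4 mm. Origin: centre of its underside, at table level; axes as the rack's. Its top is what the fingertip runs over.
- end_ball: Fixed post with a wooden ball (32 mm across, top 64 mm high) at one end of the back board, left or right (rack x = 85, y = +155 or -155 mm). It marks the end from which gaps are counted: the third gap is at rack y = -30 mm if this post is on the +y side, at +30 mm if on the -y side. Origin: foot of the post on the table.
- end_block: Fixed plain square post, 28 x 24 x 44 mm, at the other end of the back board. Origin: centre of its underside.
- case: Loose closed slide case of grey plastic, 84 mm long (x), 30 wide (y), 22 high, 60 to 130 g, flat on the table in front of the rack, long axis within 0.35 rad of the rack's x. Origin: centre of its underside. Fully home, its origin is at rack x = +28 mm and its rear end stands 14 mm out in front of the rail.
- bottle: Brown glass bottle with white cap, 52 mm across, 105 mm high, standing to the left of the work; not to be moved. Origin: centre of its underside.
- tin: Round aluminium tin, 50 mm across, 30 mm high, to the right of the work; not to be moved. Origin: centre of its underside.
- palette: Flat black colour palette, 90 x 55 x 14 mm, to the right of the work; not to be moved. Origin: centre of its underside.

How it is judged:
On the way, in this order (a step that is already met when the one before it is completed fails the run):
1. the fingers touch the end rail piece on the side of the ball post (((y of end_ball in the frame of rack above 0 m and contact force between rail_1 and the fingers above 0.3 N) or (y of end_ball in the frame of rack below 0 m and contact force between rail_5 and the fingers above 0.3 N))), for 0.05 s.
2. then they touch the second rail piece from that end, past the first gap (((y of end_ball in the frame of rack above 0 m and contact force between rail_2 and the fingers above 0.3 N) or (y of end_ball in the frame of rack below 0 m and contact force between rail_4 and the fingers above 0.3 N))), for 0.05 s.
3. then they touch the third rail piece, past the second gap and beside the third (contact force between rail_3 and the fingers above 0.3 N), for 0.05 s.
4. then the case is pushed into the third gap from the ball end, up to the back board (x of case in the frame of rack between 0.023 and 0.034 m and angle between the x axis of case and the x axis of rack, either way round below 0.12 rad and height (world z) of case below 0.006 m and angle between case's own z axis and vertical below 0.1 rad and ((y of end_ball in the frame of rack above 0 m and y of case in the frame of rack between -0.038 and -0.022 m) or (y of end_ball in the frame of rack below 0 m and y of case in the frame of rack between 0.022 and 0.038 m))), for 0.2 s.
At the end, for the whole second after the job is handed in: The case lies flat in the third gap counted from the ball-post end, within 8 mm of the gap's middle line and 0.12 rad of its direction, its end within 5 mm of the back board, at rest; bottle, tin and palette within 20 mm of where they stood (all of step 4 and linear speed of case below 0.01 m/s and distance of each of bottle, tin, palette from where it was at the start of the episode below 0.02 m); the robot touches nothing.
It fails at once if the case is lifted off the table (by more than 12 mm) or tipped (height (world z) of case above 0.012 m or angle between case's own z axis and vertical above 0.5 rad).
It fails at once if the bottle is moved more than 20 mm (distance of bottle from where it was at the start of the episode above 0.02 m).
It fails at once if the tin is moved more than 20 mm (distance of tin from where it was at the start of the episode above 0.02 m).
It fails at once if the palette is moved more than 20 mm (distance of palette from where it was at the start of the episode above 0.02 m).
It also fails if it takes over 64 s, if anything falls off the work surface, if the arm or the gripper's body presses on something with over 40 N, if the wrist force passes 120 N, or if a joint passes its speed limit or range.

## Robot

A 7-joint arm with a two-finger parallel gripper is mounted at the origin on the work surface. World frame = base frame: x ahead of the robot, y to its left, z up, the work surface at z = 0. Lengths are in m, angles in rad, forces in N, time in s.
With the tool pointing down it reaches from about 0.425 to 0.925 m from the base axis. Payload 6.8 kg.
Tool frame: the origin (TCP) lies midway between the tips of the shut fingers; the grasp point (between the pads) lies 19 mm behind it; z points along the fingers, y is the line along which they close (so a half turn about z gives the same grasp; the last joint's range is limited). The gripper opens to 85 mm and grips with 20 to 120 N. Pads are 22 mm wide; open, the fingers measure 114 mm over their backs; the gripper's body (76 mm by 85 mm) begins 54 mm behind the grasp point. The pads swing forward as they close: fully open they stand 13 mm farther back than shut.
Start: joints at [-1.231, 0.477, 0.022, 1.555, -0.011, 1.109, -0.083], TCP at [0.292, 0.608, 0.231] pointing down, gripper open.
Joint ranges: [-2.96, 2.96], [-0.34, 2.1], [-1.41, 1.46], [0.24, 2.44], [-1.37, 4.51], [0.17, 1.92], [-2.96, 2.96]. Speed limits (rad/s): [2.39, 2.39, 3.14, 3.14, 3.14, 3.14, 3.14].

## Interface

Orientations are given as a unit quaternion [w, x, y, z].
In Python, from station import bot gives the robot as it stands.
- The arm moves only by the tool jog_arm, never from a script. Its argument "rows" is a list of rows, each an object of numbers: "fingers": the finger opening in mm, from 0 to 85.4; "x", "y", "z": the shift along the tool's x, y, z in mm; "ax", "ay", "az": the turn, a rotation vector about the tool's x, y, z in degrees. A call has exactly 8 rows; each row shifts and turns the commanded pose from where the row before left it, along the tool's axes as they then stand; what a row does not reach is not made up. A row lasts 1/10 s, in which the tool goes at most 50 mm and 8.59 degrees, less where a joint would pass 70% of its speed; a pose out of reach is approached as far as the arm can. A call with a gripper value outside its range is refused whole. The fingers move at their own pace and stop on an object; "force" is the grip in N (left out, the last holds). Time passes only in rows, so rows that do not move let the fingers close, or fill a call up. It gives the time, the measured TCP pose, the force, the opening and the grip force at its end, in the units of the state.
- bot.get_obs(): the state, without advancing time (a new reading comes with each control period).
- bot.read_camera(name): name is "side" or "top"; returns a dict with "pixels" (480x640x3 uint8, red, green, blue), "vertical_fov" (degrees; the focal length in pixels is half the picture's height over the tangent of half this angle, whatever the lens; pixels are square), "cx", "cy" (the principal point, pixels), "world_from_camera" (4x4, takes a point from camera to world coordinates). Camera axes: x right, y down, z forward; pixel columns grow to the right and rows downward; lengths in m; the calibration is good to about 2 mm. A picture is of the moment at which its call begins. There is no depth.
- bot.hand_in(): hands the job in; it is judged then, once.
The state is a dict: "t": time; "q": joint angles; "joint_vel": joint speeds; "joint_torque": joint torques, N m; "eef_pos": TCP position; "tool_rot": TCP orientation; "contact_force": force on the tool from outside, world axes, zero at the start; "torque": the same for the moment, N m; "gripper_width": opening from 0.0 (shut) to 1.0 (fully open); "grasp_force": force on a finger pad.
Only numpy, scipy, OpenCV 4.12 (cv2) and the standard library are available. Lean on these libraries where they do the work, as an engineer would, in place of code of your own. Each camera call takes 0.05 s, during which the arm holds its last target. There are 200 camera calls.

## Working session

There is one attempt and no reset: what is moved stays moved. The work goes in short steps, Python scripts to look and compute and a tool call to move; the robot and the scene stay as the last step left them, time stands still between calls to the robot, and variables do not carry over. Pictures are saved under pics/ and viewed, at most 10 in all, crops included, and the job is handed in when it is done.

Besides the shell and the picture viewer there is one more tool, called after "Call:" as name(argument=value, ...) on one line, values as JSON. jog_arm: Moves the arm, as the interface text tells. Its arguments: {"type":"object","properties":{"rows":{"type":"array","items":{"type":"object","properties":{"fingers":{"type":"number"},"x":{"type":"number"},"y":{"type":"number"},"z":{"type":"number"},"ax":{"type":"number"},"ay":{"type":"number"},"az":{"type":"number"}}}},"force":{"type":"number"}},"required":["rows"]}

```bash
mkdir -p pics; cat > h.py <<'E'
import numpy as np, cv2
from station import bot
def cam(n,save=None):
    d=bot.read_camera(n)
    if save: cv2.imwrite(f'pics/{save}.png',cv2.cvtColor(d['pixels'],cv2.COLOR_RGB2BGR))
    return d
def ray(d,u,v,z):
    f=240/np.tan(np.radians(d['vertical_fov'])/2)
    T=np.array(d['world_from_camera']); r=T[:3,:3]@np.array([(u-d['cx'])/f,(v-d['cy'])/f,1])
    o=T[:3,3]; return o+r*(z-o[2])/r[2]
E
python3 - <<'E'
from h import *
for n in('top','side'):
    d=cam(n,n+'0'); print(n,d['vertical_fov'],d['cx'],d['cy'],np.round(d['world_from_camera'],3).tolist())
s=bot.get_obs(); print(s)
E
```

```text
top 49.95384790685346 316.3066330532787 239.92994841398016 [[0.014, -0.988, 0.151, 0.419], [-1.0, -0.012, 0.014, -0.022], [-0.012, -0.152, -0.988, 1.279], [0.0, 0.0, 0.0, 1.0]]
side 46.57326679066068 327.6383216392152 232.3061735621145 [[-0.983, -0.111, 0.146, 0.462], [-0.183, 0.656, -0.732, 0.81], [-0.015, -0.747, -0.665, 0.764], [0.0, 0.0, 0.0, 1.0]]
{'t': 0.1, 'q': array([-1.23110924,  0.47770148,  0.02235681,  1.55634049, -0.01150234,
        1.10928757, -0.0831031 ]), 'joint_vel': array([ 7.59949925e-04, -1.43752408e-03, -2.29862354e-05, -2.70758555e-03,
        3.00836387e-03,  1.99387248e-03,  6.83183481e-04]), 'joint_torque': array([ 4.42803677e-03, -5.97762930e+01,  1.61379632e+00, -2.81952560e+01,
        1.28244358e-02,  5.11210659e-03,  2.87462274e-05]), 'eef_pos': array([0.29204583, 0.60797028, 0.23043901]), 'tool_rot': array([-1.19321569e-04,  2.22025911e-01,  9.75040434e-01, -7.95361227e-04]), 'contact_force': array([ 0.18776793, -0.37030421, -0.08468514]), 'torque': array([-0.02182364,  0.00014687, -0.00338039]), 'grasp_force': 0.0, 'gripper_width': 0.9982015077719724}
```

View pics/top0.png

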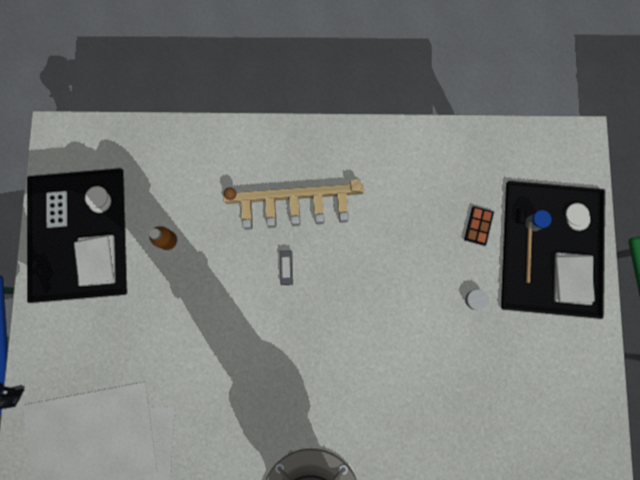

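View pics/side0.png

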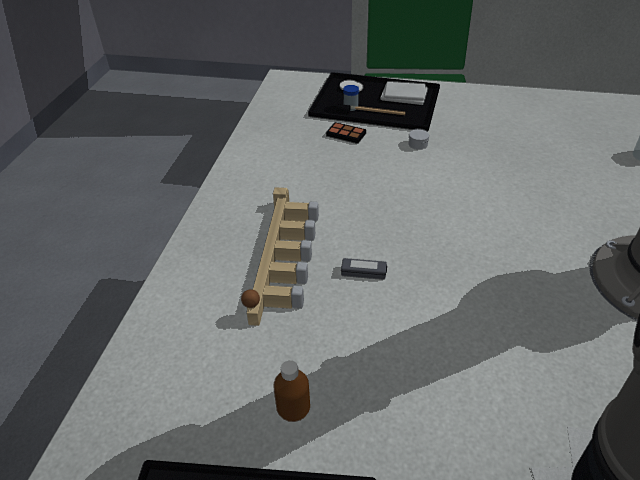

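The ball post is at the left end (+y; top image px 230,193). The rail pieces are at about (246,222) to (343,214), and the case is at (286,266). The third gap is therefore rack y = -30, between pieces 3 and 4. Next I'll measure.

```bash
python3 - <<'E'
from h import *
out=[]
for n,(x0,y0,x1,y1) in dict(top=(215,170,375,290),side=(230,180,400,330)).items():
    d=cam(n); p=d['pixels']; hsv=cv2.cvtColor(p,cv2.COLOR_RGB2HSV)
    c=cv2.cvtColor(p[y0:y1,x0:x1],cv2.COLOR_RGB2BGR); out.append(cv2.resize(c,(640,480),interpolation=cv2.INTER_CUBIC))
    for u,v in ([(246,222),(270,221),(295,217),(343,214),(343,217),(286,280),(286,266),(260,260)] if n=='top' else [(297,297),(302,272),(305,250),(298,300),(364,275),(365,265),(340,300)]): print(n,u,v,p[v,u],hsv[v,u])
cv2.imwrite('pics/c1.png',out[0]);cv2.imwrite('pics/c2.png',out[1])
E
```

```text
top 246 222 [146 150 152] [100  10 152]
top 270 221 [149 153 155] [100  10 155]
top 295 217 [141 145 147] [100  10 147]
top 343 214 [147 151 154] [103  12 154]
top 343 217 [154 158 160] [100  10 160]
top 286 280 [76 79 84] [109  24  84]
top 286 266 [160 163 159] [ 53   6 163]
top 260 260 [162 166 161] [ 54   8 166]
side 297 297 [72 74 77] [108  17  77]
side 302 272 [73 75 77] [105  13  77]
side 305 250 [71 74 76] [102  17  76]
side 298 300 [73 76 78] [102  16  78]
side 364 275 [36 38 41] [108  31  41]
side 365 265 [151 154 154] [ 90   5 154]
side 340 300 [149 153 152] [ 83   7 153]
```

View pics/c1.png

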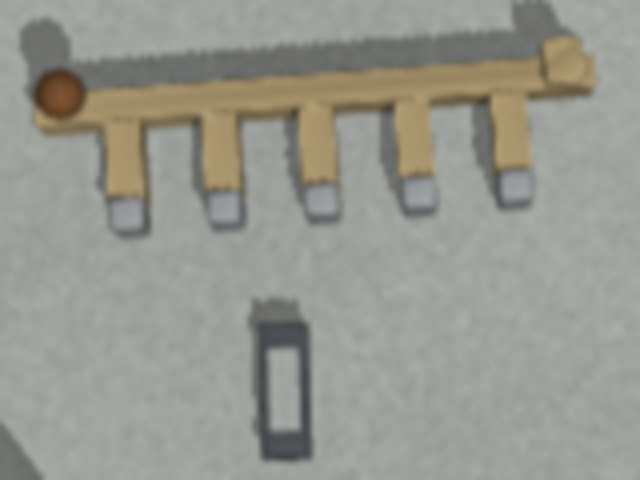

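View pics/c2.png

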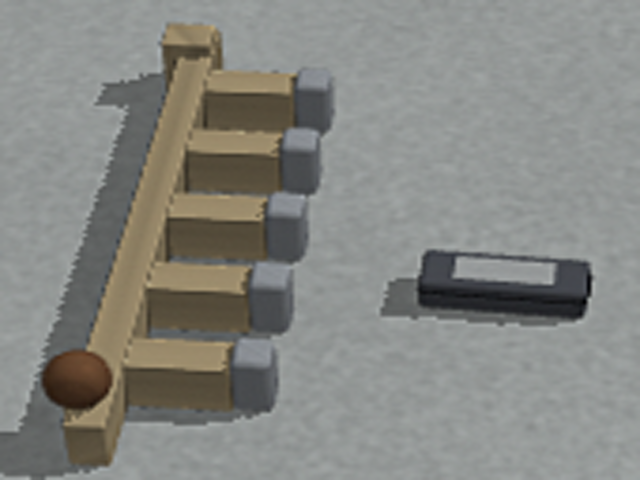

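The crops show the five rail tops at crop px (127,213) to (515,185). The case runs from crop (258,322) to (311,458), with its white label centred on (284,388).

```bash
cat > m.py <<'E'
from h import *
def case(d):
    p=d['pixels'].astype(int); m=np.zeros(p.shape[:2],np.uint8)
    m[160:320,200:400]=((p.sum(2)<330)&(p[...,2]-p[...,0]>=3)&(p[...,0]<100))[160:320,200:400]
    return m
E
python3 - <<'E'
from m import *
d=cam('top')
C=[(127,213),(223,207),(321,200),(418,192),(515,185)]
P=np.array([ray(d,215+(u+.5)/4-.5,170+(v+.5)/4-.5,.04)[:2] for u,v in C]); print(P.round(4),np.linalg.norm(np.diff(P,axis=0),axis=1).round(4))
k=np.arange(5); fx=np.polyfit(k,P[:,0],1);fy=np.polyfit(k,P[:,1],1)
yv=-np.array([fx[0],fy[0]]);yv/=np.linalg.norm(yv); xv=np.array([yv[1],-yv[0]]); yaw=np.arctan2(xv[1],xv[0])
o=P.mean(0)-.01*xv; print('rack o',o.round(4),'yaw',yaw.round(4))
b=ray(d,215+60/4-.4,170+92/4-.4,.048)[:2]-o; print('ball rack',(xv@b).round(3),(yv@b).round(3))
Q=np.array([ray(d,215+(u+.5)/4-.5,170+(v+.5)/4-.5,.022)[:2] for u,v in [(260,322),(306,322),(311,455),(264,455),(267,347),(298,347),(302,430),(271,430)]])
print(Q.round(4))
for q in(Q[:4],Q[4:]):
    c=q.mean(0); a=(q[0]+q[1]-q[2]-q[3])/2; print('case',c.round(4),np.linalg.norm(a).round(4),np.linalg.norm(q[0]-q[1]).round(4),'yaw',np.arctan2(a[1],a[0]).round(3),'in rack',(xv@(c-o)).round(4),(yv@(c-o)).round(4))
m=case(d); n,l,s,ce=cv2.connectedComponentsWithStats(m); print(s[1:][s[1:,4]>20])
# side cross-check
d=cam('side')
C=[(254,352),(271,277),(287,207),(300,141),(315,80)]
P2=np.array([ray(d,230+u*170/640,180+v*150/480,.04)[:2] for u,v in C]); print('side',P2.round(4))
print('side case',np.array([ray(d,230+u*170/640,180+v*150/480,.022)[:2] for u,v in [(455,259),(556,261),(556,284),(453,280)]]).round(4))
E
```

```text
[[ 0.6495  0.1682]
 [ 0.6539  0.1094]
 [ 0.659   0.0494]
 [ 0.6646 -0.0099]
 [ 0.6697 -0.0693]] [0.0589 0.0602 0.0596 0.0596]
rack o [0.6494 0.0487] yaw 0.0857
ball rack 0.087 0.155
[[0.5855 0.0865]
 [0.5859 0.0582]
 [0.5041 0.0534]
 [0.5038 0.0821]
 [0.5701 0.0818]
 [0.5703 0.0627]
 [0.5193 0.0592]
 [0.5191 0.0781]]
case [0.5448 0.07  ] 0.0819 0.0284 yaw 0.056 in rack -0.1023 0.0302
case [0.5447 0.0705] 0.0511 0.0191 yaw 0.071 in rack -0.1024 0.0307
[[280 251  13  34 232]]
side [[ 0.6459  0.1703]
 [ 0.6506  0.1126]
 [ 0.6553  0.0538]
 [ 0.6613 -0.0061]
 [ 0.6656 -0.0665]]
side case [[0.5673 0.065 ]
 [0.5172 0.0582]
 [0.515  0.0771]
 [0.5657 0.0824]]
```

Call:
jog_arm(rows=[{"fingers": 0, "az": 8.5}, {"fingers": 0, "az": 8.5}, {"fingers": 0, "az": 8.5}, {"fingers": 0, "az": 8.5}, {"fingers": 0, "az": 8.5}, {"fingers": 0, "az": 8.5}, {"fingers": 0, "az": 8.4}, {"fingers": 0}], force=20)

```text
invalid input
```

Call:
jog_arm(rows=[{"fingers": 0, "x": -29, "y": 20}, {"fingers": 0, "x": -29, "y": 20}, {"fingers": 0, "x": -29, "y": 20}, {"fingers": 0, "x": -29, "y": 20}, {"fingers": 0, "x": -29, "y": 20}, {"fingers": 0, "x": -29, "y": 20}, {"fingers": 0, "x": -29, "y": 20}, {"fingers": 0, "x": -29, "y": 20}])

```text
invalid input
```

Call:
jog_arm(rows=[{"fingers": 0, "x": -29, "y": 20}, {"fingers": 0, "x": -29, "y": 20}, {"fingers": 0, "x": -29, "y": 20}, {"fingers": 0, "x": -29, "y": 20}, {"fingers": 0, "x": -29, "y": 20}, {"fingers": 0, "x": -29, "y": 20}, {"fingers": 0, "x": -29, "y": 20}, {"fingers": 0, "x": 0, "y": 0}])

```text
invalid input
```

```bash
cat >> m.py <<'E'
from scipy.spatial.transform import Rotation as R
YAW=.0855; O=np.array([.648,.050])
XV=np.array([np.cos(YAW),np.sin(YAW)]); YV=np.array([-XV[1],XV[0]])
def st():
    s=bot.get_obs(); q=s['tool_rot']; M=R.from_quat([q[1],q[2],q[3],q[0]]).as_matrix()
    print('t',round(s['t'],2),'p',s['eef_pos'].round(4),'F',s['contact_force'].round(2),'w',round(s['gripper_width'],3),'tool y ang',np.degrees(np.arctan2(M[1,1],M[0,1])).round(2),'zax',M[:,2].round(3))
    r=s['eef_pos'][:2]-O; print('rack',(1e3*np.array([XV@r,YV@r])).round(1))
    return s,M
def to(x,y,z):
    s,M=st(); t=np.append(O+x*XV+y*YV,z); print('tool delta mm to',x,y,z,':',(1e3*M.T@(t-s['eef_pos'])).round(1))
E
python3 -c "
from m import *
to(.010,.120,.06)"
```

```text
t 0.3 p [0.2922 0.6083 0.231 ] F [-0.07 -0.18  0.03] w 1.001 tool y ang 64.34 zax [-0.    -0.001 -1.   ]
rack [-306.8  586.6]
tool delta mm to 0.01 0.12 0.06 : [-510.1 -240.7  171.2]
```

Call:
jog_arm(rows=[{"fingers": 0, "x": 0, "y": 0, "z": 0, "ax": 0, "ay": 0, "az": 8.5}, {"fingers": 0, "x": 0, "y": 0, "z": 0, "ax": 0, "ay": 0, "az": 8.5}, {"fingers": 0, "x": 0, "y": 0, "z": 0, "ax": 0, "ay": 0, "az": 8.5}, {"fingers": 0, "x": 0, "y": 0, "z": 0, "ax": 0, "ay": 0, "az": 8.5}, {"fingers": 0, "x": 0, "y": 0, "z": 0, "ax": 0, "ay": 0, "az": 8.5}, {"fingers": 0, "x": 0, "y": 0, "z": 0, "ax": 0, "ay": 0, "az": 8.5}, {"fingers": 0, "x": 0, "y": 0, "z": 0, "ax": 0, "ay": 0, "az": 8.4}, {"fingers": 0, "x": 0, "y": 0, "z": 0, "ax": 0, "ay": 0, "az": 0}], force=20)

```text
t: 1.1
eef_pos: [0.292, 0.6085, 0.2312]
tool_rot: [0.0, 0.676, 0.737, -0.0]
contact_force: [0.1, 0.4, 0.0]
gripper_width: 0.001
grasp_force: 0.0
```

Call:
jog_arm(rows=[{"fingers": 0, "x": -29, "y": 20, "z": 0, "ax": 0, "ay": 0, "az": 0}, {"fingers": 0, "x": -29, "y": 20, "z": 0, "ax": 0, "ay": 0, "az": 0}, {"fingers": 0, "x": -29, "y": 20, "z": 0, "ax": 0, "ay": 0, "az": 0}, {"fingers": 0, "x": -29, "y": 20, "z": 0, "ax": 0, "ay": 0, "az": 0}, {"fingers": 0, "x": -29, "y": 20, "z": 0, "ax": 0, "ay": 0, "az": 0}, {"fingers": 0, "x": -29, "y": 20, "z": 0, "ax": 0, "ay": 0, "az": 0}, {"fingers": 0, "x": -29, "y": 20, "z": 0, "ax": 0, "ay": 0, "az": 0}, {"fingers": 0, "x": -29, "y": 20, "z": 0, "ax": 0, "ay": 0, "az": 0}])

```text
t: 1.9
eef_pos: [0.4724, 0.3899, 0.2314]
tool_rot: [-0.0, 0.674, 0.738, 0.0]
contact_force: [0.6, -0.8, -0.2]
gripper_width: -0.001
grasp_force: 0.0
```

Call:
jog_arm(rows=[{"fingers": 0, "x": -29, "y": 20, "z": 0, "ax": 0, "ay": 0, "az": 0}, {"fingers": 0, "x": -29, "y": 20, "z": 0, "ax": 0, "ay": 0, "az": 0}, {"fingers": 0, "x": -29, "y": 20, "z": 0, "ax": 0, "ay": 0, "az": 0}, {"fingers": 0, "x": -29, "y": 20, "z": 0, "ax": 0, "ay": 0, "az": 0}, {"fingers": 0, "x": -29, "y": 20, "z": 0, "ax": 0, "ay": 0, "az": 0}, {"fingers": 0, "x": -29, "y": 20, "z": 0, "ax": 0, "ay": 0, "az": 0}, {"fingers": 0, "x": -29, "y": 20, "z": 0, "ax": 0, "ay": 0, "az": 0}, {"fingers": 0, "x": 0, "y": 0, "z": 0, "ax": 0, "ay": 0, "az": 0}])

```text
t: 2.7
eef_pos: [0.6317, 0.1942, 0.2316]
tool_rot: [0.002, 0.677, 0.736, -0.0]
contact_force: [0.6, -0.7, 0.8]
gripper_width: 0.004
grasp_force: 0.0
```

```bash
python3 -c "
from m import *
to(.010,.120,.06)"
```

```text
t 2.7 p [0.6317 0.1942 0.2316] F [ 0.61 -0.74  0.78] w 0.004 tool y ang 4.71 zax [ 0.002 -0.003 -1.   ]
rack [ -3.9 145. ]
tool delta mm to 0.01 0.12 0.06 : [-24.4  13.7 171.7]
```

Call:
jog_arm(rows=[{"fingers": 0, "x": -12, "y": 7, "z": 30, "ax": 0, "ay": 0, "az": 0}, {"fingers": 0, "x": -12, "y": 7, "z": 30, "ax": 0, "ay": 0, "az": 0}, {"fingers": 0, "x": 0, "y": 0, "z": 30, "ax": 0, "ay": 0, "az": 0}, {"fingers": 0, "x": 0, "y": 0, "z": 30, "ax": 0, "ay": 0, "az": 0}, {"fingers": 0, "x": 0, "y": 0, "z": 30, "ax": 0, "ay": 0, "az": 0}, {"fingers": 0, "x": 0, "y": 0, "z": 20, "ax": 0, "ay": 0, "az": 0}, {"fingers": 0, "x": 0, "y": 0, "z": 0, "ax": 0, "ay": 0, "az": 0}, {"fingers": 0, "x": 0, "y": 0, "z": 0, "ax": 0, "ay": 0, "az": 0}])

```text
t: 3.5
eef_pos: [0.6446, 0.1786, 0.0616]
tool_rot: [-0.0, 0.675, 0.738, 0.0]
contact_force: [-0.2, 0.1, -0.3]
gripper_width: -0.001
grasp_force: 0.0
```

```bash
python3 -c "
from m import *
to(.010,.120,.039)
out=[]
for n,(x0,y0,w) in dict(top=(210,150,160),side=(210,190,160)).items():
    d=cam(n); out.append(cv2.resize(d['pixels'][y0:y0+160,x0:x0+160],(400,400),interpolation=cv2.INTER_CUBIC))
cv2.imwrite('pics/c3.png',np.hstack(out)[...,::-1])"
```

```text
t 3.5 p [0.6446 0.1786 0.0616] F [-0.23  0.13 -0.31] w -0.001 tool y ang 5.07 zax [-0.  0. -1.]
rack [  7.6 128.5]
tool delta mm to 0.01 0.12 0.039 : [-8.5  2.3 22.6]
```

View pics/c3.png

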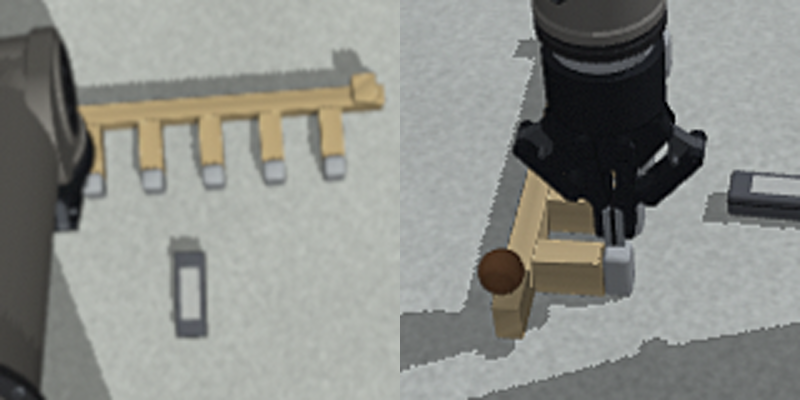

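The side crop shows the shut fingertips just above rail 1, at about (617,240). I'll lower to contact.

Call:
jog_arm(rows=[{"fingers": 0, "x": -7, "y": 2, "z": 10, "ax": 0, "ay": 0, "az": 0}, {"fingers": 0, "x": 0, "y": 0, "z": 7, "ax": 0, "ay": 0, "az": 0}, {"fingers": 0, "x": 0, "y": 0, "z": 2, "ax": 0, "ay": 0, "az": 0}, {"fingers": 0, "x": 0, "y": 0, "z": 1, "ax": 0, "ay": 0, "az": 0}, {"fingers": 0, "x": 0, "y": 0, "z": 1, "ax": 0, "ay": 0, "az": 0}, {"fingers": 0, "x": 0, "y": 0, "z": 1, "ax": 0, "ay": 0, "az": 0}, {"fingers": 0, "x": 0, "y": 0, "z": 0, "ax": 0, "ay": 0, "az": 0}, {"fingers": 0, "x": 0, "y": 0, "z": 0, "ax": 0, "ay": 0, "az": 0}])

```text
t: 4.4
eef_pos: [0.6473, 0.1716, 0.0402]
tool_rot: [-0.0, 0.676, 0.737, 0.0]
contact_force: [-2.1, -0.5, 5.4]
gripper_width: 0.002
grasp_force: 2.8
```

```bash
python3 -c "
from m import *
to(.010,.060,.039)"
```

```text
t 4.4 p [0.6473 0.1716 0.0402] F [-2.13 -0.52  5.43] w 0.002 tool y ang 4.95 zax [ 0.  0. -1.]
rack [  9.7 121.2]
tool delta mm to 0.01 0.06 0.039 : [-61.2   0.3   1.2]
```

Contact at 5 N on rail 1. Now I'll slide toward rail 2.

Call:
jog_arm(rows=[{"fingers": 0, "x": -8, "y": 0, "z": 0, "ax": 0, "ay": 0, "az": 0}, {"fingers": 0, "x": -8, "y": 0, "z": 0, "ax": 0, "ay": 0, "az": 0}, {"fingers": 0, "x": -8, "y": 0, "z": 0, "ax": 0, "ay": 0, "az": 0}, {"fingers": 0, "x": -8, "y": 0, "z": 0, "ax": 0, "ay": 0, "az": 0}, {"fingers": 0, "x": -8, "y": 0, "z": 0, "ax": 0, "ay": 0, "az": 0}, {"fingers": 0, "x": -8, "y": 0, "z": 0, "ax": 0, "ay": 0, "az": 0}, {"fingers": 0, "x": -7, "y": 0, "z": 0, "ax": 0, "ay": 0, "az": 0}, {"fingers": 0, "x": -5, "y": 0, "z": 0, "ax": 0, "ay": 0, "az": 0}])

```text
t: 5.2
eef_pos: [0.6531, 0.1144, 0.0402]
tool_rot: [-0.001, 0.675, 0.738, 0.002]
contact_force: [0.1, 3.4, 5.2]
gripper_width: -0.002
grasp_force: 3.0
```

```bash
python3 -c "
from m import *
to(.010,.00,.039)"
```

```text
t 5.2 p [0.6531 0.1144 0.0402] F [0.1  3.44 5.17] w -0.002 tool y ang 5.09 zax [ 0.001  0.004 -1.   ]
rack [10.5 63.8]
tool delta mm to 0.01 0.0 0.039 : [-63.8  -0.8   1. ]
```

Rail 2 touched (5 N). On to rail 3.

Call:
jog_arm(rows=[{"fingers": 0, "x": 0, "y": 0, "z": 0, "ax": 0, "ay": 0, "az": 0}, {"fingers": 0, "x": -8, "y": 0, "z": 0, "ax": 0, "ay": 0, "az": 0}, {"fingers": 0, "x": -8, "y": 0, "z": 0, "ax": 0, "ay": 0, "az": 0}, {"fingers": 0, "x": -9, "y": 0, "z": 0, "ax": 0, "ay": 0, "az": 0}, {"fingers": 0, "x": -9, "y": 0, "z": 0, "ax": 0, "ay": 0, "az": 0}, {"fingers": 0, "x": -9, "y": 0, "z": 0, "ax": 0, "ay": 0, "az": 0}, {"fingers": 0, "x": -9, "y": 0, "z": 0, "ax": 0, "ay": 0, "az": 0}, {"fingers": 0, "x": -8, "y": 0, "z": 0, "ax": 0, "ay": 0, "az": 0}])

```text
t: 6.0
eef_pos: [0.6562, 0.066, 0.0393]
tool_rot: [-0.007, 0.673, 0.74, 0.005]
contact_force: [-2.1, 15.2, 19.4]
gripper_width: 0.002
grasp_force: 10.0
```

```bash
python3 -c "
from m import *
to(.010,.00,.039)"
```

```text
t 6.0 p [0.6562 0.066  0.0393] F [-2.14 15.15 19.4 ] w 0.002 tool y ang 5.41 zax [-0.003  0.016 -1.   ]
rack [ 9.6 15.2]
tool delta mm to 0.01 0.0 0.039 : [-15.2   0.3   0.1]
```

Call:
jog_arm(rows=[{"fingers": 0, "x": 0, "y": 0, "z": -1, "ax": 0, "ay": 0, "az": 0}, {"fingers": 0, "x": 0, "y": 0, "z": 0, "ax": 0, "ay": 0, "az": 0}, {"fingers": 0, "x": -3, "y": 0, "z": 0, "ax": 0, "ay": 0, "az": 0}, {"fingers": 0, "x": -3, "y": 0, "z": 0, "ax": 0, "ay": 0, "az": 0}, {"fingers": 0, "x": 0, "y": 0, "z": 0, "ax": 0, "ay": 0, "az": 0}, {"fingers": 0, "x": 0, "y": 0, "z": 0, "ax": 0, "ay": 0, "az": 0}, {"fingers": 0, "x": 0, "y": 0, "z": 0, "ax": 0, "ay": 0, "az": 0}, {"fingers": 0, "x": 0, "y": 0, "z": 0, "ax": 0, "ay": 0, "az": 0}])

```text
t: 6.8
eef_pos: [0.658, 0.0453, 0.0402]
tool_rot: [0.0, 0.676, 0.737, -0.0]
contact_force: [-0.2, -0.9, 1.4]
gripper_width: -0.004
grasp_force: 0.9
```

```bash
python3 -c "
from m import *
to(.010,.00,.039)"
```

```text
t 6.8 p [0.658  0.0453 0.0402] F [-0.2  -0.92  1.39] w -0.004 tool y ang 4.91 zax [-0.    -0.001 -1.   ]
rack [ 9.6 -5.6]
tool delta mm to 0.01 0.0 0.039 : [5.6 0.4 1.2]
```

Rail 3 touched. I'll lift off and place the opened fingers along the case's left side for the sideways push.

Call:
jog_arm(rows=[{"fingers": 0, "x": 0, "y": 0, "z": -30, "ax": 0, "ay": 0, "az": 0}, {"fingers": 50, "x": 0, "y": 0, "z": -30, "ax": 0, "ay": 0, "az": 0}, {"fingers": 50, "x": 20, "y": -28, "z": 0, "ax": 0, "ay": 0, "az": 0}, {"fingers": 50, "x": 20, "y": -28, "z": 0, "ax": 0, "ay": 0, "az": 0}, {"fingers": 50, "x": 20, "y": -28, "z": 0, "ax": 0, "ay": 0, "az": 0}, {"fingers": 50, "x": 20, "y": -28, "z": 0, "ax": 0, "ay": 0, "az": 0}, {"fingers": 50, "x": 0, "y": 0, "z": 0, "ax": 0, "ay": 0, "az": 0}, {"fingers": 50, "x": 0, "y": 0, "z": 0, "ax": 0, "ay": 0, "az": 0}])

```text
t: 7.6
eef_pos: [0.5391, 0.1168, 0.1003]
tool_rot: [-0.0, 0.675, 0.738, 0.0]
contact_force: [0.6, -0.5, -0.2]
gripper_width: 0.588
grasp_force: 0.0
```

```bash
python3 -c "
from m import *
to(-.1025,.075,.006)
out=[]
for n,(x0,y0,w) in dict(top=(210,150,160),side=(250,170,160)).items():
    d=cam(n); out.append(cv2.resize(d['pixels'][y0:y0+160,x0:x0+160],(400,400),interpolation=cv2.INTER_CUBIC))
cv2.imwrite('pics/c4.png',np.hstack(out)[...,::-1])"
```

```text
t 7.6 p [0.5391 0.1168 0.1003] F [ 0.56 -0.5  -0.22] w 0.588 tool y ang 5.05 zax [-0.  0. -1.]
rack [-102.8   75.9]
tool delta mm to -0.1025 0.075 0.006 : [-0.9  0.3 94.3]
```

View pics/c4.png

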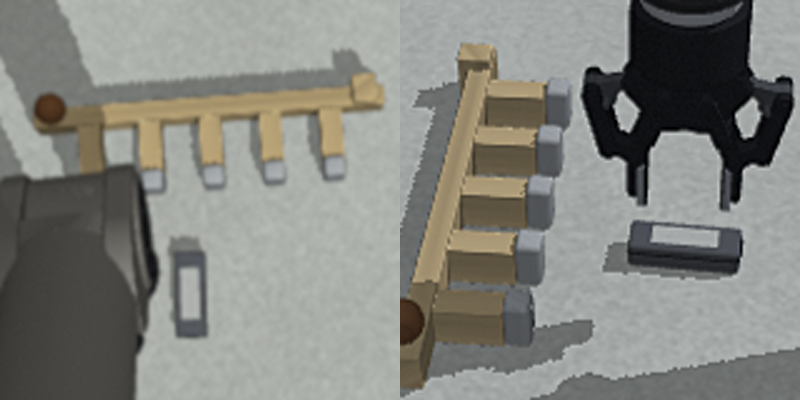

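The fingers (side crop 637/730, 200) are lined up with the length of the case, and the case is unmoved. Next: descend, then approach.

Call:
jog_arm(rows=[{"fingers": 50, "x": 0, "y": 0, "z": 20, "ax": 0, "ay": 0, "az": 0}, {"fingers": 50, "x": 0, "y": 0, "z": 20, "ax": 0, "ay": 0, "az": 0}, {"fingers": 50, "x": 0, "y": 0, "z": 20, "ax": 0, "ay": 0, "az": 0}, {"fingers": 50, "x": 0, "y": 0, "z": 15, "ax": 0, "ay": 0, "az": 0}, {"fingers": 50, "x": 0, "y": 0, "z": 10, "ax": 0, "ay": 0, "az": 0}, {"fingers": 50, "x": 0, "y": 0, "z": 7, "ax": 0, "ay": 0, "az": 0}, {"fingers": 50, "x": 0, "y": 0, "z": 0, "ax": 0, "ay": 0, "az": 0}, {"fingers": 50, "x": 0, "y": 0, "z": 0, "ax": 0, "ay": 0, "az": 0}])

```text
t: 8.5
eef_pos: [0.5401, 0.1159, 0.0087]
tool_rot: [0.0, 0.676, 0.737, 0.0]
contact_force: [0.3, -0.2, -0.2]
gripper_width: 0.587
grasp_force: 0.0
```

Call:
jog_arm(rows=[{"fingers": 50, "x": -5, "y": 0, "z": 0, "ax": 0, "ay": 0, "az": 0}, {"fingers": 50, "x": -5, "y": 0, "z": 0, "ax": 0, "ay": 0, "az": 0}, {"fingers": 50, "x": -5, "y": 0, "z": 0, "ax": 0, "ay": 0, "az": 0}, {"fingers": 50, "x": -5, "y": 0, "z": 0, "ax": 0, "ay": 0, "az": 0}, {"fingers": 50, "x": -4, "y": 0, "z": 0, "ax": 0, "ay": 0, "az": 0}, {"fingers": 50, "x": -4, "y": 0, "z": 0, "ax": 0, "ay": 0, "az": 0}, {"fingers": 50, "x": -4, "y": 0, "z": 0, "ax": 0, "ay": 0, "az": 0}, {"fingers": 50, "x": -4, "y": 0, "z": 0, "ax": 0, "ay": 0, "az": 0}])

```text
t: 9.3
eef_pos: [0.5428, 0.0799, 0.0083]
tool_rot: [-0.0, 0.676, 0.737, 0.0]
contact_force: [-0.4, 1.3, -0.1]
gripper_width: 0.585
grasp_force: 0.5
```

```bash
python3 -c "
from m import *
to(-.1025,-.004,.006)"
```

```text
t 9.3 p [0.5428 0.0799 0.0083] F [-0.43  1.32 -0.08] w 0.585 tool y ang 4.95 zax [ 0.  0. -1.]
rack [-102.3   38.8]
tool delta mm to -0.1025 -0.004 0.006 : [-42.8  -0.3   2.3]
```

Call:
jog_arm(rows=[{"fingers": 50, "x": -5, "y": 0, "z": 0, "ax": 0, "ay": 0, "az": 0}, {"fingers": 50, "x": -5, "y": 0, "z": 0, "ax": 0, "ay": 0, "az": 0}, {"fingers": 50, "x": -5, "y": 0, "z": 0, "ax": 0, "ay": 0, "az": 0}, {"fingers": 50, "x": -5, "y": 0, "z": 0, "ax": 0, "ay": 0, "az": 0}, {"fingers": 50, "x": -5, "y": 0, "z": 0, "ax": 0, "ay": 0, "az": 0}, {"fingers": 50, "x": -5, "y": 0, "z": 0, "ax": 0, "ay": 0, "az": 0}, {"fingers": 50, "x": -5, "y": 0, "z": 0, "ax": 0, "ay": 0, "az": 0}, {"fingers": 50, "x": -3, "y": 0, "z": 0, "ax": 0, "ay": 0, "az": 0}])

```text
t: 10.1
eef_pos: [0.546, 0.0415, 0.0083]
tool_rot: [0.0, 0.676, 0.737, -0.0]
contact_force: [0.1, 1.4, 0.4]
gripper_width: 0.585
grasp_force: 0.5
```

```bash
python3 -c "
from m import *
to(-.1025,-.004,.006)
out=[]
for n,(x0,y0,w) in dict(top=(230,170,120),side=(250,170,120)).items():
    d=cam(n); out.append(cv2.resize(d['pixels'][y0:y0+120,x0:x0+120],(400,400),interpolation=cv2.INTER_CUBIC))
cv2.imwrite('pics/c5.png',np.hstack(out)[...,::-1])"
```

```text
t 10.1 p [0.546  0.0415 0.0083] F [0.09 1.44 0.39] w 0.585 tool y ang 4.91 zax [-0. -0. -1.]
rack [-102.4    0.2]
tool delta mm to -0.1025 -0.004 0.006 : [-4.2 -0.1  2.3]
```

View pics/c5.png

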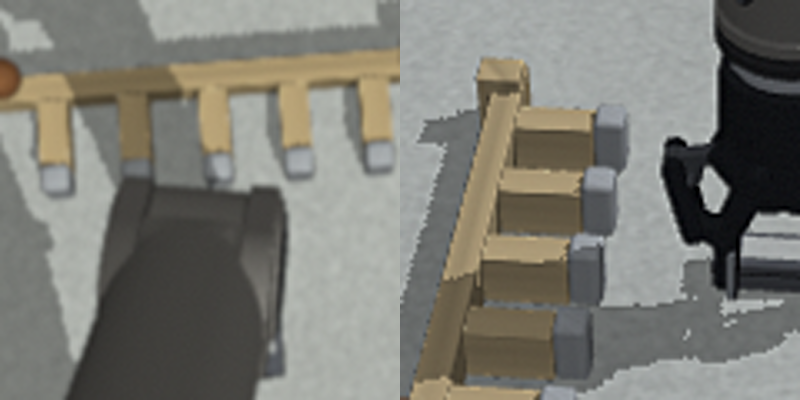

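The wrist hides the case from above. I'll push the last 4 mm, back off, and then look.

Call:
jog_arm(rows=[{"fingers": 50, "x": -2, "y": 0, "z": 0, "ax": 0, "ay": 0, "az": 0}, {"fingers": 50, "x": -2, "y": 0, "z": 0, "ax": 0, "ay": 0, "az": 0}, {"fingers": 50, "x": 0, "y": 0, "z": 0, "ax": 0, "ay": 0, "az": 0}, {"fingers": 50, "x": 10, "y": 0, "z": 0, "ax": 0, "ay": 0, "az": 0}, {"fingers": 50, "x": 20, "y": 0, "z": 0, "ax": 0, "ay": 0, "az": 0}, {"fingers": 50, "x": 0, "y": 0, "z": -30, "ax": 0, "ay": 0, "az": 0}, {"fingers": 0, "x": 0, "y": 0, "z": -40, "ax": 0, "ay": 0, "az": 0}, {"fingers": 0, "x": 0, "y": -30, "z": -30, "ax": 0, "ay": 0, "az": 0}])

```text
t: 11.0
eef_pos: [0.5175, 0.0673, 0.1106]
tool_rot: [0.002, 0.675, 0.737, 0.002]
contact_force: [0.5, -0.2, 0.5]
gripper_width: 0.257
grasp_force: 0.0
```

Call:
jog_arm(rows=[{"fingers": 0, "x": 0, "y": -45, "z": 0, "ax": 0, "ay": 0, "az": 0}, {"fingers": 0, "x": 40, "y": 0, "z": 0, "ax": 0, "ay": 0, "az": 0}, {"fingers": 0, "x": 40, "y": 0, "z": 0, "ax": 0, "ay": 0, "az": 0}, {"fingers": 0, "x": 0, "y": 0, "z": 0, "ax": 0, "ay": 0, "az": 8.5}, {"fingers": 0, "x": 0, "y": 0, "z": 0, "ax": 0, "ay": 0, "az": 8.5}, {"fingers": 0, "x": 0, "y": 0, "z": 0, "ax": 0, "ay": 0, "az": 8.5}, {"fingers": 0, "x": 0, "y": 0, "z": 0, "ax": 0, "ay": 0, "az": 8.5}, {"fingers": 0, "x": 0, "y": 0, "z": 0, "ax": 0, "ay": 0, "az": 8.5}])

```text
t: 11.8
eef_pos: [0.4618, 0.1423, 0.1083]
tool_rot: [-0.0, 0.898, 0.439, 0.0]
contact_force: [1.2, 0.2, -0.9]
gripper_width: 0.003
grasp_force: 0.0
```

Call:
jog_arm(rows=[{"fingers": 0, "x": 0, "y": 0, "z": 0, "ax": 0, "ay": 0, "az": 8.5}, {"fingers": 0, "x": 0, "y": 0, "z": 0, "ax": 0, "ay": 0, "az": 8.5}, {"fingers": 0, "x": 0, "y": 0, "z": 0, "ax": 0, "ay": 0, "az": 8.5}, {"fingers": 0, "x": 0, "y": 0, "z": 0, "ax": 0, "ay": 0, "az": 8.5}, {"fingers": 0, "x": 0, "y": 0, "z": 0, "ax": 0, "ay": 0, "az": 8.5}, {"fingers": 0, "x": 0, "y": 0, "z": 0, "ax": 0, "ay": 0, "az": 5}, {"fingers": 0, "x": 0, "y": 0, "z": 0, "ax": 0, "ay": 0, "az": 0}, {"fingers": 0, "x": 0, "y": 0, "z": 0, "ax": 0, "ay": 0, "az": 0}])

```text
t: 12.6
eef_pos: [0.4619, 0.142, 0.1083]
tool_rot: [-0.0, 0.999, 0.045, -0.0]
contact_force: [-0.2, -0.1, 0.5]
gripper_width: 0.002
grasp_force: 0.0
```

```bash
python3 -c "
from m import *
to(-.185,-.030,.108)
d=cam('top');p=d['pixels'][170:290,230:390]
cv2.imwrite('pics/c6.png',cv2.resize(p,(640,480),interpolation=cv2.INTER_CUBIC)[...,::-1])"
```

```text
t 12.6 p [0.4619 0.142  0.1083] F [-0.18 -0.06  0.53] w 0.002 tool y ang -84.86 zax [-0.  0. -1.]
rack [-177.6  107.5]
tool delta mm to -0.185 -0.03 0.108 : [ -8.  137.5   0.3]
```

View pics/c6.png

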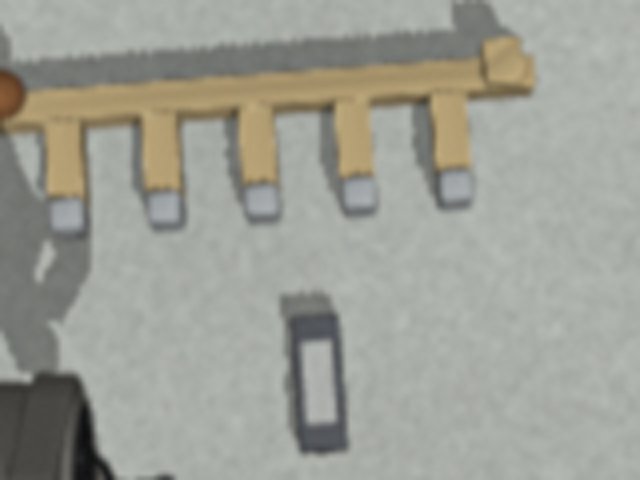

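The case is now at crop (290,314) to (346,449), roughly in line with the gap between pieces 3 and 4 (261,200 and 358,193).

```bash
python3 -c "
from m import *
d=cam('top')
f=lambda u,v,z: ray(d,230+(u+.5)/4-.5,170+(v+.5)/4-.5,z)[:2]
o=np.array([.6494,.0487]);
R3=f(261,200,.04)-o;R4=f(358,193,.04)-o
print('rails',XV@R3,YV@R3,XV@R4,YV@R4)
for S in ([(291,315),(338,312),(346,446),(299,449)],[(300,340),(330,338),(337,423),(307,425)]):
  Q=np.array([f(u,v,.022) for u,v in S]);c=Q.mean(0);a=Q[0]+Q[1]-Q[2]-Q[3]
  print('case',XV@(c-o),YV@(c-o),'rel yaw',np.arctan2(a[1],a[0])-YAW)"
```

```text
rails 0.009587913626356082 -9.303468428846582e-05 0.009544882605019216 -0.05965114273019743
case -0.10160998914336145 -0.02717177183273661 rel yaw -0.010203175457243752
case -0.10234643042288744 -0.027126160333931823 rel yaw 0.012239335940145507
```

Case at rack (-102, -27), aligned to within 0.012 rad. That is inside the ±4 mm clearance, and the rail edges are rounded. I'll go behind it.

Call:
jog_arm(rows=[{"fingers": 0, "x": -8, "y": 0, "z": 0, "ax": 0, "ay": 0, "az": 0}, {"fingers": 0, "x": 0, "y": 34, "z": 0, "ax": 0, "ay": 0, "az": 0}, {"fingers": 0, "x": 0, "y": 34, "z": 0, "ax": 0, "ay": 0, "az": 0}, {"fingers": 0, "x": 0, "y": 34, "z": 0, "ax": 0, "ay": 0, "az": 0}, {"fingers": 0, "x": 0, "y": 34, "z": 0, "ax": 0, "ay": 0, "az": 0}, {"fingers": 0, "x": 0, "y": 0, "z": 30, "ax": 0, "ay": 0, "az": 0}, {"fingers": 0, "x": 0, "y": 0, "z": 30, "ax": 0, "ay": 0, "az": 0}, {"fingers": 0, "x": 0, "y": 0, "z": 0, "ax": 0, "ay": 0, "az": 0}])

```text
t: 13.5
eef_pos: [0.463, 0.0048, 0.046]
tool_rot: [0.0, 0.999, 0.043, -0.003]
contact_force: [0.0, 0.2, 0.1]
gripper_width: -0.002
grasp_force: 0.0
```

```bash
python3 -c "
from m import *
to(-.165,-.0295,.010)"
```

```text
t 13.5 p [0.463  0.0048 0.046 ] F [0.01 0.24 0.07] w -0.002 tool y ang -85.08 zax [-0.006 -0.001 -1.   ]
rack [-188.2  -29.3]
tool delta mm to -0.165 -0.0295 0.01 : [23.4  0.2 35.9]
```

Call:
jog_arm(rows=[{"fingers": 0, "x": 0, "y": 0, "z": 20, "ax": 0, "ay": 0, "az": 0}, {"fingers": 0, "x": 0, "y": 0, "z": 16, "ax": 0, "ay": 0, "az": 0}, {"fingers": 0, "x": 10, "y": 0, "z": 0, "ax": 0, "ay": 0, "az": 0}, {"fingers": 0, "x": 10, "y": 0, "z": 0, "ax": 0, "ay": 0, "az": 0}, {"fingers": 0, "x": 6, "y": 0, "z": 0, "ax": 0, "ay": 0, "az": 0}, {"fingers": 0, "x": 5, "y": 0, "z": 0, "ax": 0, "ay": 0, "az": 0}, {"fingers": 0, "x": 5, "y": 0, "z": 0, "ax": 0, "ay": 0, "az": 0}, {"fingers": 0, "x": 5, "y": 0, "z": 0, "ax": 0, "ay": 0, "az": 0}])

```text
t: 14.3
eef_pos: [0.5069, 0.0088, 0.0125]
tool_rot: [-0.0, 0.999, 0.043, -0.0]
contact_force: [-1.0, -0.6, 0.8]
gripper_width: 0.002
grasp_force: 0.5
```

Call:
jog_arm(rows=[{"fingers": 0, "x": 5, "y": 0, "z": 0, "ax": 0, "ay": 0, "az": 0}, {"fingers": 0, "x": 5, "y": 0, "z": 0, "ax": 0, "ay": 0, "az": 0}, {"fingers": 0, "x": 5, "y": 0, "z": 0, "ax": 0, "ay": 0, "az": 0}, {"fingers": 0, "x": 5, "y": 0, "z": 0, "ax": 0, "ay": 0, "az": 0}, {"fingers": 0, "x": 5, "y": 0, "z": 0, "ax": 0, "ay": 0, "az": 0}, {"fingers": 0, "x": 5, "y": 0, "z": 0, "ax": 0, "ay": 0, "az": 0}, {"fingers": 0, "x": 3, "y": 0, "z": 0, "ax": 0, "ay": 0, "az": 0}, {"fingers": 0, "x": 0, "y": 0, "z": 0, "ax": 0, "ay": 0, "az": 0}])

```text
t: 15.1
eef_pos: [0.5403, 0.0116, 0.0123]
tool_rot: [0.0, 0.999, 0.043, 0.0]
contact_force: [-0.5, -0.3, -0.5]
gripper_width: -0.004
grasp_force: 0.0
```

```bash
python3 -c "
from m import *
to(-.025,-.0295,.010)
out=[]
for n,(x0,y0,w) in dict(top=(250,170,120),side=(260,190,120)).items():
    d=cam(n); out.append(cv2.resize(d['pixels'][y0:y0+120,x0:x0+120],(400,400),interpolation=cv2.INTER_CUBIC))
cv2.imwrite('pics/c7.png',np.hstack(out)[...,::-1])"
```

```text
t 15.1 p [0.5403 0.0116 0.0123] F [-0.51 -0.3  -0.54] w -0.004 tool y ang -85.04 zax [ 0.001 -0.    -1.   ]
rack [-110.5  -29. ]
tool delta mm to -0.025 -0.0295 0.01 : [85.5  0.6  2.4]
```

View pics/c7.png

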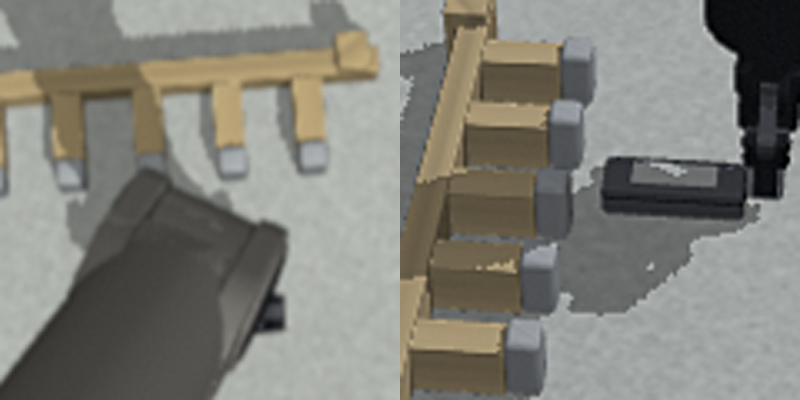

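The side crop shows the case straight, its front end (605,185) heading between pieces 3 (555,200) and 4 (567,135). I'll keep pushing and watch the force.

Call:
jog_arm(rows=[{"fingers": 0, "x": 4, "y": 0, "z": 0, "ax": 0, "ay": 0, "az": 0}, {"fingers": 0, "x": 4, "y": 0, "z": 0, "ax": 0, "ay": 0, "az": 0}, {"fingers": 0, "x": 4, "y": 0, "z": 0, "ax": 0, "ay": 0, "az": 0}, {"fingers": 0, "x": 4, "y": 0, "z": 0, "ax": 0, "ay": 0, "az": 0}, {"fingers": 0, "x": 4, "y": 0, "z": 0, "ax": 0, "ay": 0, "az": 0}, {"fingers": 0, "x": 4, "y": 0, "z": 0, "ax": 0, "ay": 0, "az": 0}, {"fingers": 0, "x": 4, "y": 0, "z": 0, "ax": 0, "ay": 0, "az": 0}, {"fingers": 0, "x": 4, "y": 0, "z": 0, "ax": 0, "ay": 0, "az": 0}])

```text
t: 16.0
eef_pos: [0.5718, 0.0143, 0.0123]
tool_rot: [-0.0, 0.999, 0.043, -0.0]
contact_force: [-1.4, 0.1, 0.7]
gripper_width: -0.005
grasp_force: 0.4
```

```bash
python3 -c "
from m import *
to(-.025,-.0295,.010)
d=cam('side'); p=d['pixels'][190:310,230:390]
cv2.imwrite('pics/c8.png',cv2.resize(p,(640,480),interpolation=cv2.INTER_CUBIC)[...,::-1])"
```

```text
t 16.0 p [0.5718 0.0143 0.0123] F [-1.41  0.12  0.73] w -0.005 tool y ang -85.06 zax [-0.  0. -1.]
rack [-79. -29.]
tool delta mm to -0.025 -0.0295 0.01 : [54.   0.5  2.3]
```

View pics/c8.png

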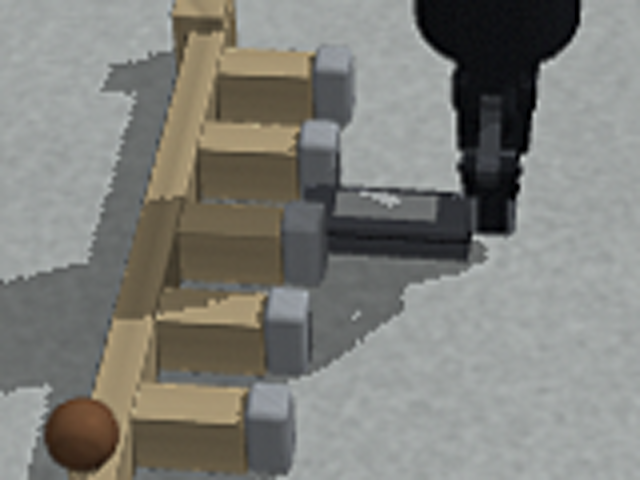

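The case nose is in the gap between pieces 3 and 4 (crop 330,220), with only about 1.4 N. I'll push on.

Call:
jog_arm(rows=[{"fingers": 0, "x": 5, "y": 0, "z": 0, "ax": 0, "ay": 0, "az": 0}, {"fingers": 0, "x": 5, "y": 0, "z": 0, "ax": 0, "ay": 0, "az": 0}, {"fingers": 0, "x": 5, "y": 0, "z": 0, "ax": 0, "ay": 0, "az": 0}, {"fingers": 0, "x": 5, "y": 0, "z": 0, "ax": 0, "ay": 0, "az": 0}, {"fingers": 0, "x": 5, "y": 0, "z": 0, "ax": 0, "ay": 0, "az": 0}, {"fingers": 0, "x": 5, "y": 0, "z": 0, "ax": 0, "ay": 0, "az": 0}, {"fingers": 0, "x": 5, "y": 0, "z": 0, "ax": 0, "ay": 0, "az": 0}, {"fingers": 0, "x": 5, "y": 0, "z": 0, "ax": 0, "ay": 0, "az": 0}])

```text
t: 16.85
eef_pos: [0.6117, 0.0178, 0.0123]
tool_rot: [-0.0, 0.999, 0.043, -0.0]
contact_force: [-0.1, -0.8, -0.1]
gripper_width: 0.002
grasp_force: 0.4
```

Call:
jog_arm(rows=[{"fingers": 0, "x": 2, "y": 0, "z": 0, "ax": 0, "ay": 0, "az": 0}, {"fingers": 0, "x": 2, "y": 0, "z": 0, "ax": 0, "ay": 0, "az": 0}, {"fingers": 0, "x": 2, "y": 0, "z": 0, "ax": 0, "ay": 0, "az": 0}, {"fingers": 0, "x": 1, "y": 0, "z": 0, "ax": 0, "ay": 0, "az": 0}, {"fingers": 0, "x": 1, "y": 0, "z": 0, "ax": 0, "ay": 0, "az": 0}, {"fingers": 0, "x": 1, "y": 0, "z": 0, "ax": 0, "ay": 0, "az": 0}, {"fingers": 0, "x": 1, "y": 0, "z": 0, "ax": 0, "ay": 0, "az": 0}, {"fingers": 0, "x": 0, "y": 0, "z": 0, "ax": 0, "ay": 0, "az": 0}])

```text
t: 17.65
eef_pos: [0.6215, 0.0187, 0.0123]
tool_rot: [-0.0, 0.999, 0.043, 0.0]
contact_force: [0.2, -0.7, 0.9]
gripper_width: 0.004
grasp_force: 0.0
```

```bash
python3 -c "
from m import *
to(-.025,-.0295,.010)"
```

```text
t 17.65 p [0.6215 0.0187 0.0123] F [ 0.17 -0.65  0.86] w 0.004 tool y ang -85.05 zax [ 0.  0. -1.]
rack [-29.  -28.9]
tool delta mm to -0.025 -0.0295 0.01 : [4.  0.6 2.3]
```

Not home yet. I'll advance 1 mm at a time until resistance builds.

Call:
jog_arm(rows=[{"fingers": 0, "x": 1, "y": 0, "z": 0, "ax": 0, "ay": 0, "az": 0}, {"fingers": 0, "x": 1, "y": 0, "z": 0, "ax": 0, "ay": 0, "az": 0}, {"fingers": 0, "x": 1, "y": 0, "z": 0, "ax": 0, "ay": 0, "az": 0}, {"fingers": 0, "x": 1, "y": 0, "z": 0, "ax": 0, "ay": 0, "az": 0}, {"fingers": 0, "x": 0, "y": 0, "z": 0, "ax": 0, "ay": 0, "az": 0}, {"fingers": 0, "x": 0, "y": 0, "z": 0, "ax": 0, "ay": 0, "az": 0}, {"fingers": 0, "x": 0, "y": 0, "z": 0, "ax": 0, "ay": 0, "az": 0}, {"fingers": 0, "x": 0, "y": 0, "z": 0, "ax": 0, "ay": 0, "az": 0}])

```text
t: 18.45
eef_pos: [0.6254, 0.019, 0.0123]
tool_rot: [-0.0, 0.999, 0.043, 0.0]
contact_force: [0.6, -0.4, 0.3]
gripper_width: 0.002
grasp_force: 0.0
```

Call:
jog_arm(rows=[{"fingers": 0, "x": 1, "y": 0, "z": 0, "ax": 0, "ay": 0, "az": 0}, {"fingers": 0, "x": 1, "y": 0, "z": 0, "ax": 0, "ay": 0, "az": 0}, {"fingers": 0, "x": 1, "y": 0, "z": 0, "ax": 0, "ay": 0, "az": 0}, {"fingers": 0, "x": 1, "y": 0, "z": 0, "ax": 0, "ay": 0, "az": 0}, {"fingers": 0, "x": 0, "y": 0, "z": 0, "ax": 0, "ay": 0, "az": 0}, {"fingers": 0, "x": 0, "y": 0, "z": 0, "ax": 0, "ay": 0, "az": 0}, {"fingers": 0, "x": 0, "y": 0, "z": 0, "ax": 0, "ay": 0, "az": 0}, {"fingers": 0, "x": 0, "y": 0, "z": 0, "ax": 0, "ay": 0, "az": 0}])

```text
t: 19.25
eef_pos: [0.6267, 0.019, 0.0118]
tool_rot: [-0.0, 0.999, 0.043, -0.003]
contact_force: [-8.2, -0.6, 5.6]
gripper_width: -0.005
grasp_force: 3.8
```

8 N with the tool stopped at rack x of about -24 (expected -25): home. Backing off and checking.

Call:
jog_arm(rows=[{"fingers": 0, "x": -5, "y": 0, "z": 0, "ax": 0, "ay": 0, "az": 0}, {"fingers": 0, "x": -15, "y": 0, "z": 0, "ax": 0, "ay": 0, "az": 0}, {"fingers": 0, "x": -30, "y": 0, "z": 0, "ax": 0, "ay": 0, "az": 0}, {"fingers": 0, "x": -30, "y": 0, "z": -20, "ax": 0, "ay": 0, "az": 0}, {"fingers": 0, "x": -30, "y": 0, "z": -30, "ax": 0, "ay": 0, "az": 0}, {"fingers": 0, "x": 0, "y": -40, "z": -30, "ax": 0, "ay": 0, "az": 0}, {"fingers": 0, "x": 0, "y": -40, "z": 0, "ax": 0, "ay": 0, "az": 0}, {"fingers": 0, "x": 0, "y": -40, "z": 0, "ax": 0, "ay": 0, "az": 0}])

```text
t: 20.05
eef_pos: [0.5104, 0.1311, 0.0938]
tool_rot: [-0.001, 0.999, 0.043, 0.002]
contact_force: [0.1, -0.5, 0.6]
gripper_width: 0.004
grasp_force: 0.0
```

```bash
python3 -c "
from m import *
st()
d=cam('top'); p=d['pixels'].astype(int)
m=np.zeros((480,640),np.uint8); s=np.s_[190:260,285:335]
m[s]=((p.max(2)<100)&(p[...,2]-p[...,0]>=4))[s]
n,l,S,c=cv2.connectedComponentsWithStats(m)
o=np.array([.6494,.0487])
for i in range(1,n):
  if S[i,4]>8:
    v,u=np.where(l==i); Q=np.array([ray(d,a,b,.022)[:2]-o for a,b in zip(u,v)])*1e3
    X,Y=Q@XV,Q@YV; print(S[i],'x',X.min().round(1),X.max().round(1),'y',Y.min().round(1),Y.max().round(1))
# label
lab=np.zeros((480,640),np.uint8); s=np.s_[196:232,295:320]
lab[s]=((p.min(2)>140)&(p.max(2)-p.min(2)<12))[s]
for r in range(194,232): print(r,p[r,300:316].sum(1)//3)
"
```

```text
t 20.05 p [0.5104 0.1311 0.0938] F [ 0.15 -0.52  0.57] w 0.004 tool y ang -85.12 zax [ 0.004  0.002 -1.   ]
rack [-130.2   92.5]
[300 198  13  32 158] x -13.4 67.1 y -41.6 -11.8
194 [149 148 148 148 151 152 151 150 150 149 143 139 134 131 137 139]
195 [132 130 126 123 124 126 128 129 128 125 119 116 107 112 139 144]
196 [102  99  95  90  88  86  86  89  90  90  86  82  78 102 150 155]
197 [ 81  84  84  79  78  75  75  78  78  77  73  70  76 108 154 158]
198 [ 77  84  85  85  86  85  86  85  87  84  78  82  98 123 156 157]
199 [ 79  84  85  85  86  86  88  87  88  87  82  91 114 134 159 158]
200 [ 81  85  85  86  85  85  85  87  87  86  84  94 118 139 159 158]
201 [ 80  83  83  83  86  85  87  91  89  86  84  96 119 137 159 156]
202 [ 76  87  97 102 106 108 113 119 113  91  82  94 117 133 151 155]
203 [ 75 108 141 148 151 151 154 157 144 106  84  92 116 128 144 154]
204 [ 75 119 166 176 176 176 176 176 160 117  87  93 115 123 138 154]
205 [ 73 116 163 179 178 178 177 178 164 122  89  91 114 120 133 152]
206 [ 73 111 158 175 177 176 178 178 165 128  89  90 114 116 126 150]
207 [ 71 111
[... 1037 characters left out ...]

222 [ 84  74 105 142 155 153 152 151 149 137 111  90 110 152 160 128]
223 [ 86  74  93 113 117 114 114 112 109 102  92  85 104 146 168 150]
224 [ 91  76  84  91  90  90  89  88  88  88  86  87 105 147 176 170]
225 [ 98  78  83  86  86  86  86  87  88  87  86  89 105 146 176 177]
226 [115  83  83  86  87  88  87  88  87  89  87  87  98 138 172 175]
227 [140  91  82  87  88  89  89  89  89  89  89  86  93 131 170 174]
228 [150  93  78  84  84  83  83  84  84  83  84  82  90 130 169 175]
229 [149  92  71  74  71  65  65  67  67  70  78  83 100 139 170 173]
230 [152 114  90  90  86  81  86  87  89  99 116 125 141 160 174 172]
231 [161 148 140 141 140 140 143 144 143 149 159 163 167 174 176 172]
```

The case spans rack x -13 to about 70 and is centred at y of about -27, so it is home in the third gap. The robot is clear.

```bash
python3 -c "
from station import bot
print(bot.hand_in())"
```

```text
the job is handed in; nothing more can be done
None
```

The slide case was pushed into the third gap from the ball-post end until it stopped against the back board, after touching rail pieces 1, 2 and 3 in order; the job is handed in at about 20 s, and no verdict was returned.

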